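# Open the fill port of a gear reducer

## Task

Open the gear reducer's oil fill port: grip the black cap by its straight grip bar, turn it anticlockwise (about a sixth of a turn) until its lugs are free, lift it off and stand it, bar upwards, on the floor of the shallow steel tray. The round mushroom-shaped breather on the same cover is not the fill cap.

Things in the scene. Friction and masses are not known exactly. Their poses are not given: they have to be found in the camera images.
- cap_grip (a point): Black loose fill cap, 0.1 kg: disc 58 mm wide, 8 thick; on it an upright grip bar 46 long, 12 wide, 27 tall; below, a plug 26 wide, 14 long with 2 lugs at its foot in line with the bar, 42 over both. Point: mid-bar, on the axis, 13 mm above the disc's top, 35 above the foot. x along the bar, y across it, z up. Starts with its bar 56-64 deg clockwise (from above) of port x.
- port (a point): Centre of the mouth of the fill port: collar 54 mm wide, 20 tall on the 85 mm high cover of a fixed grey gear reducer, at its shaft end. Point 21 mm below seated cap_grip. y along the cover to the shaft, z up. Lips hold the lugs; gaps along +x and -x free them when the bar lies along x within 14 deg. Easy turn; stops about 20 deg past x and 19 deg clockwise of the start. Clear after a 14 mm lift.
- breather (a point): Bystander: round, mushroom-shaped black breather plug, 34 mm across, 20 mm tall, no grip bar, fixed on the same cover 90 mm from the fill port, at the end away from the shaft. Point: middle of its top.
- tray_in (a point): Fixed open steel tray on the desk, 130 x 160 mm outside, 14 mm tall, walls and floor 3 mm thick. Point: centre of its inner floor; x along the 130 mm side, y along the 160 mm side, z up. When the cap stands on its plug in the tray, cap_grip is 35 mm above this floor.
Not all that is in view belongs to the job. There is more than one size of the part that bears tray_in; the job needs the larger.

How it is judged (in metres and radians):
On the way, in this order (a step that is already met when the one before it is completed fails the run):
1. the cap is turned until its bar lies along the port's x axis (within 23 degrees), still seated in the port (angle between the x axis of cap_grip and the x axis of port, either way round below 0.4 rad and horizontal distance between cap_grip and port below 0.008 m and z of cap_grip in the frame of port below 0.03 m), for 0.05 s.
2. the cap is lifted clear, its foot above the mouth of the port (z of cap_grip in the frame of port above 0.04 m), for 0.05 s.
At the end, for the whole second after the job is handed in: The cap stands upright (within 11 degrees), bar upwards, on the tray's floor (middle of the bar within 7 mm of its standing height of 35 mm), inside the tray's walls (x of cap_grip in the frame of tray_in between -0.062 and 0.062 m and y of cap_grip in the frame of tray_in between -0.077 and 0.077 m and z of cap_grip in the frame of tray_in between 0.028 and 0.042 m and angle between cap_grip's own z axis and vertical below 0.2 rad); the robot touches nothing.
It also fails if it takes over 42 s, if anything falls off the work surface, if the arm or the gripper's body presses on something with over 40 N, if the wrist force passes 120 N, or if a joint passes its speed limit or range.

## Robot

A 6-joint arm with a two-finger parallel gripper is mounted at the origin on a cart in front of the work surface, level with it; the furniture and walls round the work are solid. World frame = base frame: x ahead of the robot, y to its left, z up, the work surface at z = 0. Lengths are in mm, angles in degrees, forces in N, time in s.
With the tool pointing down it reaches from about 300 to 850 mm from the base axis. Payload 4.2 kg.
Tool frame: the origin (TCP) lies at the very end of the fingers, on their centre line; the grasp point (between the pads) lies 19 mm behind it (env.grasp_offset is the distance from the TCP to the grasp point, in mm); z points along the fingers, y is the line along which they close (so a half turn about z gives the same grasp; the last joint's range is limited). The gripper opens to 91 mm and grips with 3 to 60 N. Pads are 32 mm wide; open, the fingers measure 118 mm over their backs; the gripper's body (76 mm by 178 mm) begins 60 mm behind the grasp point.
Start: joints at [-73.052, 18.312, 89.639, -0, 72.044, -1.146], TCP at [178.585, -546.581, 213.976] pointing down, gripper open.
Joint ranges: [-177.97, 177.97], [-48.28, 115.42], [12.27, 149.76], [-77.06, 257.06], [2.81, 150.46], [-146.56, 146.56]. Speed limits (degrees/s): [147.25, 147.25, 180, 180, 180, 180].

## Interface

Orientations are given as [roll, pitch, yaw] about the fixed x, y, z axes, in that order (R = Rz(yaw) Ry(pitch) Rx(roll)).
In Python, from workcell import env gives the robot as it stands. The module is installed in compiled form; this text tells all that it offers.
- The arm moves only by the tool send_rows, never from a script. Its argument "motion" is a list of rows, each an object of numbers: "tx", "ty", "tz": the shift along the tool's x, y, z in units of 500 mm (1.0 is 500 mm); "rx", "ry", "rz": the turn, a rotation vector about the tool's x, y, z in units of 30 degrees (1.0 is 30 degrees); "gripper": the closure, from -1 (fully open) to 1 (shut). In form: [{"tx": .., "ty": .., "tz": .., "rx": .., "ry": .., "rz": .., "gripper": ..}, ...]. A call has 1 to 12 rows; each row shifts and turns the commanded pose from where the row before left it, along the tool's axes as they then stand; what a row does not reach is not made up. A row lasts 1/8 s, in which the tool goes at most 62.5 mm and 10.7 degrees, less where a joint would pass 70% of its speed; a pose out of reach is approached as far as the arm can. A call with a number of a shift or a turn outside -1 to 1 is refused whole. A call with a gripper value outside its range is refused whole. The fingers move at their own pace and stop on an object; "grip_force" is the grip in N (left out, the last holds). Time passes only in rows, so rows that do not move let the fingers close. It gives the time, the measured TCP pose, the force, the opening and the grip force at its end, in the units of the state.
- env.state(): the state, without advancing time (a new reading comes with each control period).
- env.grab_frame(name): name is "scene" or "side" or "wrist"; returns a dict with "frame" (420x560x3 uint8, red, green, blue), "vertical_fov" (degrees; the focal length in pixels is half the picture's height over the tangent of half this angle, whatever the lens; pixels are square), "cx", "cy" (the principal point, pixels), "rvec" (rotation vector, rad) and "tvec" (3), from world to camera coordinates, as OpenCV has them; the wrist camera has in their place "T_tool_cam" (4x4, takes a point from camera to tool coordinates, whose origin is the TCP and whose axes are the flange's). Camera axes: x right, y down, z forward; pixel columns grow to the right and rows downward; lengths in mm; the calibration is good to about 2 mm. A picture is of the moment at which its call begins: read the wrist's pose just before it. There is no depth.
- env.job_done(): hands the job in; it is judged then, once.
The state is a dict: "time_s": time; "qpos": joint angles; "qvel": joint speeds; "effort": joint torques, N m; "ee_pos": TCP position; "ee_rot": TCP orientation; "force": force on the tool from outside, world axes, zero at the start; "torque": the same for the moment, N m; "gripper_width": finger opening in mm; "gripper_force": force on a finger pad.
Only numpy, scipy, OpenCV 4.12 (cv2) and the standard library are available. Lean on these libraries where they do the work, as an engineer would, in place of code of your own. Each camera call takes 0.05 s, during which the arm holds its last target. There are 200 camera calls.

## Working session

There is one attempt and no reset: what is moved stays moved. The work goes in short steps, Python scripts to look and compute and a tool call to move; the robot and the scene stay as the last step left them, time stands still between calls to the robot, and variables do not carry over. Pictures are saved under pics/ and viewed, at most 10 in all, crops included, and the job is handed in when it is done.

Besides the shell and the picture viewer there is one more tool, called after "Call:" as name(argument=value, ...) on one line, values as JSON. send_rows: Moves the arm, as the interface text tells. Shifts and turns lie within -1 to 1; 1 stands for 500 mm of shift or 30 degrees of turn. Its arguments: {"type":"object","properties":{"motion":{"type":"array"},"grip_force":{"type":"number"}},"required":["motion"]}

```bash
mkdir -p pics
cat > h.py <<'E'
import numpy as np, cv2
from workcell import env
from scipy.spatial.transform import Rotation as Ro
def cam(name):
    s=env.state(); f=env.grab_frame(name)
    h=f["frame"].shape[0]; fl=h/2/np.tan(np.radians(f["vertical_fov"])/2)
    if name=="wrist":
        T=np.eye(4); T[:3,:3]=Ro.from_euler('xyz',s["ee_rot"],degrees=True).as_matrix(); T[:3,3]=s["ee_pos"]
        M=T@np.array(f["T_tool_cam"]); R=M[:3,:3]; c=M[:3,3]
    else:
        Rw=cv2.Rodrigues(np.array(f["rvec"],float))[0]; R=Rw.T; c=-R@np.array(f["tvec"],float).ravel()
    return dict(im=f["frame"][:,:,::-1].copy(),f=fl,cx=f["cx"],cy=f["cy"],R=R,c=c,keys=[k for k in f if k!="frame"])
def ray(C,u,v): return C["R"]@np.array([(u-C["cx"])/C["f"],(v-C["cy"])/C["f"],1])
def onz(C,u,v,z):
    d=ray(C,u,v); return C["c"]+d*(z-C["c"][2])/d[2]
def proj(C,p):
    q=C["R"].T@(np.array(p)-C["c"]); return C["cx"]+C["f"]*q[0]/q[2],C["cy"]+C["f"]*q[1]/q[2]
E
python3 - <<'E'
from h import *
ims=[]
print(env.state())
for n in("scene","side","wrist"):
    C=cam(n); cv2.imwrite(f"pics/{n}0.png",C["im"]); print(n,C["keys"],C["f"],C["cx"],C["cy"],C["c"],C["R"].round(3).tolist())
E
```

```text
{'time_s': 0.0, 'qpos': array([-7.30508551e+01,  1.83504672e+01,  8.97053915e+01, -1.01603405e-03,
        7.20443249e+01, -1.14474347e+00]), 'qvel': array([ 0.03034341, -0.08756299, -0.04323306, -0.108697  , -0.00945607,
       -0.03216276]), 'effort': array([ 1.03696737e-03, -4.12463272e+01, -2.31972921e+01,  7.28880661e-02,
        4.58789896e-02, -1.50251726e-04]), 'ee_pos': array([ 178.44074546, -546.082995  ,  213.13892867]), 'ee_rot': array([-1.79899817e+02, -1.03568115e-03,  1.80942015e+01]), 'force': array([ 0.20299139, -0.49671786,  0.58160153]), 'torque': array([ 0.01840749, -0.01040562, -0.01826636]), 'gripper_force': 0.0, 'gripper_width': 91.03729903736027}
scene ['vertical_fov', 'cx', 'cy', 'rvec', 'tvec'] 488.9001665846214 276.9908588105132 200.5993084109449 [-261.91037359  461.53524779  634.76937489] [[-0.499, -0.467, 0.73], [-0.867, 0.249, -0.433], [0.02, -0.849, -0.529]]
side ['vertical_fov', 'cx', 'cy', 'rvec', 'tvec'] 450.16232310237604 283.05513240181756 211.69786932906248 [182.15876946 573.84940382 706.85058842] [[-0.883, -0.325, 0.339], [-0.47, 0.601, -0.647], [0.007, -0.73, -0.683]]
wrist ['vertical_fov', 'cx', 'cy', 'T_tool_cam'] 303.00160609217875 278.6517408570229 210.23527927520868 [ 257.4001414  -520.64404757  383.98165998] [[0.311, -0.909, -0.279], [-0.951, -0.297, -0.09], [-0.002, 0.293, -0.956]]
```

View pics/scene0.png

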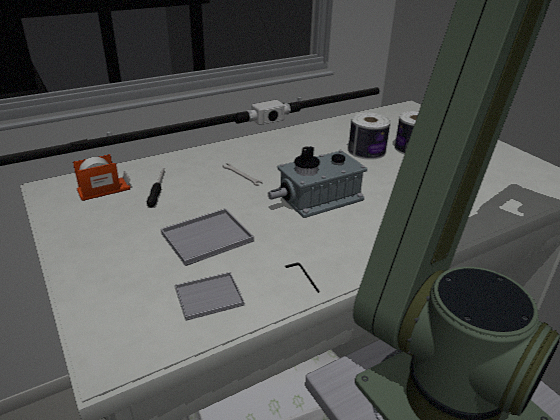

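View pics/side0.png

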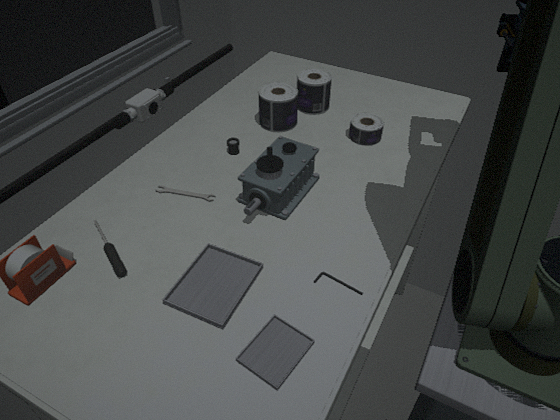

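Scene view: candidate fill caps are the black part with a bar at (307,157), near the shaft, and the breather at (338,157). In the side view they are at (270,162) and (289,147), with another small black object on the desk at (233,146). By the description I choose the one with the bar at the shaft end. There are two trays, at (208,236) and (209,296) in the scene view; the farther one looks larger. Next is a close crop.

Run:
```python
from h import *
a=cv2.imread("pics/scene0.png")[130:220,255:375]; b=cv2.imread("pics/side0.png")[125:225,225:330]
g=lambda x,w,h:cv2.convertScaleAbs(cv2.resize(x,(w,h),interpolation=cv2.INTER_CUBIC),alpha=1.8,beta=10)
cv2.imwrite("pics/crop1.png",np.hstack([g(a,400,300),np.zeros((300,5,3),np.uint8),g(b,315,300)]))
C=cam("side"); S=cam("scene")
print("cap disc side/scene", onz(C,270,165,113).round(), onz(S,307,162,113).round())
print("breather", onz(C,289,148,105).round(), onz(S,338,157,105).round())
for D,box in((C,(155,235,270,332)),(S,(155,205,260,268)),(C,(230,312,320,392)),(S,(170,270,248,322))):
    x0,y0,x1,y1=box; r=D["im"][y0:y1,x0:x1]; gr=cv2.GaussianBlur(cv2.cvtColor(r,6),(3,3),0)
    t,m=cv2.threshold(gr,0,255,cv2.THRESH_BINARY_INV+cv2.THRESH_OTSU)
    c=max(cv2.findContours(m,0,2)[0],key=cv2.contourArea)
    h=cv2.convexHull(c); e=0.02*cv2.arcLength(h,True); q=cv2.approxPolyDP(h,e,True)[:,0]+[x0,y0]
    P=np.array([onz(D,*p,14) for p in q])
    print(q.tolist(),P[:,:2].round().tolist(),np.linalg.norm(P-np.roll(P,-1,0),axis=1).round(),P.mean(0).round())
```

```text
cap disc side/scene [ 571. -106.  113.] [ 573. -111.  113.]
breather [ 569. -193.  105.] [ 573. -201.  105.]
[[207, 244], [263, 265], [223, 329], [162, 303]] [[619.0, 81.0], [488.0, 74.0], [477.0, 235.0], [606.0, 242.0]] [131. 161. 130. 162.] [547. 158.  14.]
[[253, 236], [252, 242], [184, 265], [160, 231], [226, 209]] [[495.0, 71.0], [477.0, 83.0], [474.0, 235.0], [607.0, 239.0], [620.0, 77.0]] [ 22. 153. 133. 163. 124.] [535. 141.  14.]
[[273, 315], [314, 341], [277, 390], [235, 360]] [[413.0, 168.0], [325.0, 180.0], [340.0, 287.0], [426.0, 275.0]] [ 89. 107.  87. 108.] [376. 227.  14.]
[[230, 272], [244, 305], [185, 320], [174, 286]] [[412.0, 165.0], [318.0, 181.0], [334.0, 286.0], [425.0, 273.0]] [ 95. 106.  92. 109.] [372. 226.  14.]
```

View pics/crop1.png

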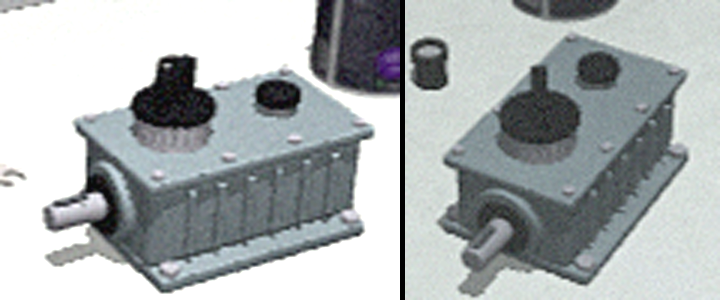

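The crop shows the bar cap on its collar next to the shaft, and the barless breather 88 mm behind it. The larger tray measures 131x161 mm, with its centre at about (548,158). I'll move above the cap with the tool roughly aligned (yaw 120).

```bash
cat >> h.py <<'E'
def plan(xyz,yaw,n,start=None):
    s=env.state(); p0=np.array(s["ee_pos"]); y0=s["ee_rot"][2]
    if start is not None: p0=np.array(start[:3],float); y0=start[3]
    dy=(yaw-y0+180)%360-180; d=(np.array(xyz)-p0)/n
    for i in range(n):
        R=Ro.from_euler('xyz',[180,0,y0+dy*i/n],degrees=True); t=R.inv().apply(d)/500
        print(t.round(4).tolist(),"rz",round(-dy/n/30,4))
E
python3 -c "
from h import *
plan([572,-108,225],120,12)"
```

```text
[0.085, -0.0491, -0.0019] rz -0.2831
[0.0913, -0.036, -0.0019] rz -0.2831
[0.0957, -0.0221, -0.0019] rz -0.2831
[0.0979, -0.0077, -0.0019] rz -0.2831
[0.0979, 0.0068, -0.0019] rz -0.2831
[0.0959, 0.0212, -0.0019] rz -0.2831
[0.0917, 0.0351, -0.0019] rz -0.2831
[0.0855, 0.0483, -0.0019] rz -0.2831
[0.0774, 0.0604, -0.0019] rz -0.2831
[0.0677, 0.0711, -0.0019] rz -0.2831
[0.0564, 0.0804, -0.0019] rz -0.2831
[0.0439, 0.0878, -0.0019] rz -0.2831
```

Call:
send_rows(motion=[{"tx": 0.085, "ty": -0.049, "tz": -0.02, "rz": -0.283, "gripper": -1}, {"tx": 0.091, "ty": -0.036, "tz": -0.02, "rz": -0.283, "gripper": -1}, {"tx": 0.096, "ty": -0.022, "tz": -0.02, "rz": -0.283, "gripper": -1}, {"tx": 0.098, "ty": -0.008, "tz": -0.02, "rz": -0.283, "gripper": -1}, {"tx": 0.098, "ty": 0.007, "tz": 0, "rz": -0.283, "gripper": -1}, {"tx": 0.096, "ty": 0.021, "tz": 0, "rz": -0.283, "gripper": -1}, {"tx": 0.092, "ty": 0.035, "tz": 0, "rz": -0.283, "gripper": -1}, {"tx": 0.086, "ty": 0.048, "tz": 0, "rz": -0.283, "gripper": -1}, {"tx": 0.077, "ty": 0.06, "tz": 0, "rz": -0.283, "gripper": -1}, {"tx": 0.068, "ty": 0.071, "tz": 0, "rz": -0.283, "gripper": -1}, {"tx": 0.056, "ty": 0.08, "tz": 0.01, "rz": -0.283, "gripper": -1}, {"tx": 0.044, "ty": 0.088, "tz": 0.01, "rz": -0.283, "gripper": -1}])

```text
invalid input at $.motion[0]: expected keys tx, ty, tz, rx, ry, rz, gripper
```

Call:
send_rows(motion=[{"tz": 0.01, "gripper": -1}, {"tz": 0.01, "gripper": -1}, {"gripper": -1}, {"gripper": -1}])

```text
invalid input at $.motion[0]: expected keys tx, ty, tz, rx, ry, rz, gripper
```

Run:
```python
from h import *
C=cam("wrist"); cv2.imwrite("pics/w1.png",cv2.convertScaleAbs(C["im"],alpha=1.5,beta=10)); cv2.imwrite("pics/w1raw.png",C["im"])
s=env.state(); print(s["ee_pos"],s["ee_rot"],proj(C,[572,-108,113]),C["c"])
```

```text
[ 178.51260742 -546.42798737  213.66991616] [-1.79966323e+02  6.46849939e-04  1.80919627e+01] (np.float64(-384.5595248550907), np.float64(-888.732353291079)) [ 257.41763814 -520.76336591  384.34915832]
```

View pics/w1.png

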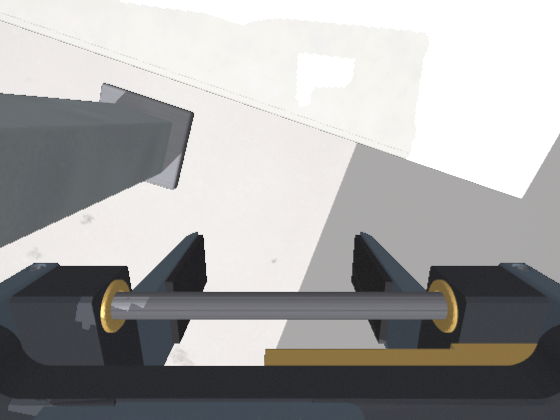

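Moves must carry every key. This view shows only the desk edge and the fingers. I'll aim the TCP 50 mm short along the tool's x axis, so the cap is seen free of the fingers.

```bash
python3 -c "
from h import *
plan([597,-151,225],120,12)"
```

```text
[0.0868, -0.041, -0.0019] rz -0.2831
[0.0919, -0.0277, -0.0019] rz -0.2831
[0.095, -0.0139, -0.0019] rz -0.2831
[0.096, 0.0003, -0.0019] rz -0.2831
[0.0949, 0.0145, -0.0019] rz -0.2831
[0.0917, 0.0283, -0.0019] rz -0.2831
[0.0865, 0.0416, -0.0019] rz -0.2831
[0.0794, 0.0539, -0.0019] rz -0.2831
[0.0706, 0.065, -0.0019] rz -0.2831
[0.0602, 0.0747, -0.0019] rz -0.2831
[0.0485, 0.0828, -0.0019] rz -0.2831
[0.0357, 0.0891, -0.0019] rz -0.2831
```

Call:
send_rows(motion=[{"tx": 0.087, "ty": -0.041, "tz": -0.02, "rx": 0, "ry": 0, "rz": -0.283, "gripper": -1}, {"tx": 0.092, "ty": -0.028, "tz": -0.02, "rx": 0, "ry": 0, "rz": -0.283, "gripper": -1}, {"tx": 0.095, "ty": -0.014, "tz": -0.02, "rx": 0, "ry": 0, "rz": -0.283, "gripper": -1}, {"tx": 0.096, "ty": 0, "tz": -0.02, "rx": 0, "ry": 0, "rz": -0.283, "gripper": -1}, {"tx": 0.095, "ty": 0.015, "tz": 0, "rx": 0, "ry": 0, "rz": -0.283, "gripper": -1}, {"tx": 0.092, "ty": 0.028, "tz": 0, "rx": 0, "ry": 0, "rz": -0.283, "gripper": -1}, {"tx": 0.087, "ty": 0.042, "tz": 0, "rx": 0, "ry": 0, "rz": -0.283, "gripper": -1}, {"tx": 0.079, "ty": 0.054, "tz": 0, "rx": 0, "ry": 0, "rz": -0.283, "gripper": -1}, {"tx": 0.071, "ty": 0.065, "tz": 0, "rx": 0, "ry": 0, "rz": -0.283, "gripper": -1}, {"tx": 0.06, "ty": 0.075, "tz": 0, "rx": 0, "ry": 0, "rz": -0.283, "gripper": -1}, {"tx": 0.049, "ty": 0.083, "tz": 0.02, "rx": 0, "ry": 0, "rz": -0.283, "gripper": -1}, {"tx": 0.036, "ty": 0.089, "tz": 0.02, "rx": 0, "ry": 0, "rz": -0.283, "gripper": -1}])

```text
time_s: 1.8
ee_pos: [598.8, -149.1, 233.8]
ee_rot: [180.0, 0.0, 120.3]
force: [0.7, 0.6, -0.6]
gripper_width: 91.1
gripper_force: 0.0
```

Call:
send_rows(motion=[{"tx": 0, "ty": 0, "tz": 0.02, "rx": 0, "ry": 0, "rz": 0, "gripper": -1}, {"tx": 0, "ty": 0, "tz": 0, "rx": 0, "ry": 0, "rz": 0, "gripper": -1}, {"tx": 0, "ty": 0, "tz": 0, "rx": 0, "ry": 0, "rz": 0, "gripper": -1}, {"tx": 0, "ty": 0, "tz": 0, "rx": 0, "ry": 0, "rz": 0, "gripper": -1}])

```text
time_s: 2.3
ee_pos: [597.4, -151.2, 224.8]
ee_rot: [180.0, 0.1, 119.9]
force: [-0.9, 0.2, 0.5]
gripper_width: 91.2
gripper_force: 0.0
```

Run:
```python
from h import *
C=cam("wrist"); cv2.imwrite("pics/w2.png",cv2.convertScaleAbs(C["im"],alpha=1.5,beta=10)); cv2.imwrite("pics/w2raw.png",C["im"])
s=env.state(); print(s["ee_pos"],s["ee_rot"],proj(C,[572,-108,113]),C["c"])
```

```text
[ 597.43809983 -151.10605495  224.72661636] [1.79956550e+02 5.62095796e-02 1.19891486e+02] (np.float64(278.40016657198464), np.float64(154.86817722482016)) [555.56284253 -79.12467481 395.50752331]
```

View pics/w2.png

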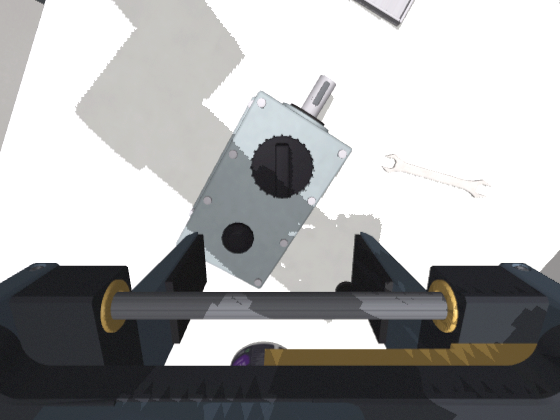

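The wrist view shows the cap disc at about (282,167) with its bar near-vertical in the picture, and the breather at (237,238). Next I measure the centres and angles.

Run:
```python
from h import *
C=cam("wrist"); g=cv2.GaussianBlur(cv2.cvtColor(C["im"],6),(3,3),0)
def blob(x0,y0,x1,y1,t):
    m=(g[y0:y1,x0:x1]<t).astype(np.uint8); c=max(cv2.findContours(m,0,2)[0],key=cv2.contourArea)
    (u,v),ax,a=cv2.fitEllipse(cv2.convexHull(c)); return u+x0,v+y0,ax
print(np.percentile(g[140:195,260:305],[2,25,50,75,98]))
for t in (35,45,55):
    u,v,ax=blob(240,125,325,210,t); b=blob(212,215,262,262,t)
    P=onz(C,u,v,111); B=onz(C,b[0],b[1],104)
    print(t,(u,v,ax),P.round(1),(b),B.round(1),np.linalg.norm((P-B)[:2]),"port y deg",np.degrees(np.arctan2(*(P-B)[[1,0]])))
# cover screws on z=87
for s in((262,102),(343,153),(258,282)): print(onz(C,*s,88).round(1))
cr=C["im"][125:210,240:325]; cv2.imwrite("pics/bar.png",cv2.convertScaleAbs(cv2.resize(cr,(595,595),interpolation=cv2.INTER_CUBIC),alpha=4,beta=0))
```

```text
[13.   16.   25.   27.   94.08]
35 (281.6009101867676, 166.73187637329102, (60.472564697265625, 61.23918533325195)) [ 580.3 -116.1  111. ] (237.25467491149902, 237.70176887512207, (30.151912689208984, 30.860313415527344)) [ 577.9 -203.6  104. ] 87.49200514661167 port y deg 88.46970437039087
45 (281.31825256347656, 166.65192031860352, (61.247676849365234, 61.69091033935547)) [ 580.  -116.2  111. ] (237.2508602142334, 237.62256050109863, (30.710773468017578, 31.648252487182617)) [ 577.9 -203.5  104. ] 87.34288026867954 port y deg 88.61400162117256
55 (281.3857765197754, 166.83912658691406, (61.87077331542969, 62.375938415527344)) [ 580.1 -116.3  111. ] (237.18997383117676, 237.66453742980957, (31.48099136352539, 32.30050277709961)) [ 577.8 -203.6  104. ] 87.2991092158891 port y deg 88.49755331999427
[534.9 -74.8  88. ]
[628.7 -76.5  88. ]
[ 625. -247.   88.]
```

View pics/bar.png

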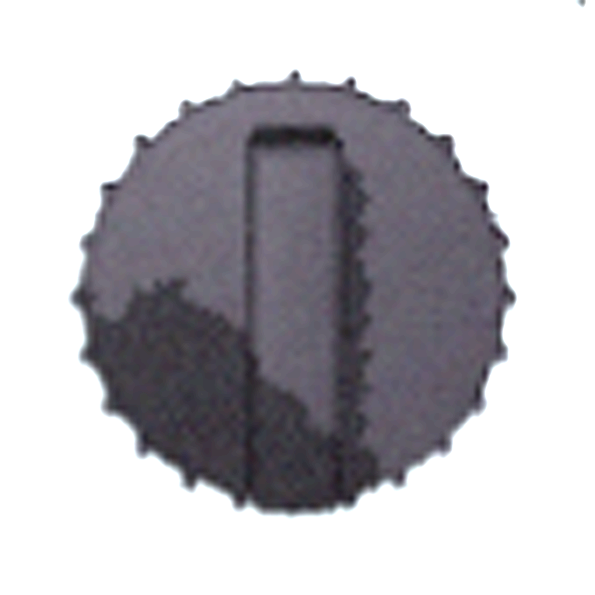

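The close crop shows the bar upright in the picture within about 1° (edges at crop x 250 and 338), so yaw 120 is aligned. I'll settle the position by comparing views.

Run:
```python
from h import *
W=cam("wrist"); print("bar top edges ->",[onz(W,240+a/7-.5,125+b/7-.5,140).round(1).tolist() for a,b in((250,150),(338,150),(250,495),(340,495))])
obs=[]
for n,bx,bb in(("side",(250,145,290,182),(279,139,299,157)),("scene",(286,140,326,178),(326,148,350,166))):
    C=cam(n); g=cv2.cvtColor(C["im"],6); out=[]
    for x0,y0,x1,y1 in(bx,bb):
        m=(g[y0:y1,x0:x1]<32).astype(np.uint8); c=max(cv2.findContours(m,0,1)[0],key=cv2.contourArea)
        x,y,w,h=cv2.boundingRect(c); out.append((x0+x,y0+y,w,h))
    print(n,out)
    for z,(x,y,w,h) in zip((109,100),out): print("  mid by box", onz(C,x+w/2-.5,y+h/2-.5,z).round(1))
    # predicted pixel of wrist estimate: disc centre and extents
    for cc in((580,-116),(575,-110)):
        pr=np.array([proj(C,[cc[0]+29*np.cos(a),cc[1]+29*np.sin(a),z]) for z in(105,113) for a in np.linspace(0,6.28,60)])
        print("  pred box",cc,pr.min(0).round(1),pr.max(0).round(1))
```

```text
bar top edges -> [[564.5, -99.9, 140.0], [573.6, -94.7, 140.0], [585.4, -136.4, 140.0], [595.0, -130.8, 140.0]]
side [(256, 146, 28, 27), (282, 142, 15, 11)]
  mid by box [ 585.5 -129.4  109. ]
  mid by box [ 574.5 -202.5  100. ]
  pred box (580, -116) [255.4 153.6] [281.9 172.5]
  pred box (575, -110) [256.  155.7] [282.6 174.7]
scene [(294, 147, 26, 22), (331, 154, 14, 9)]
  mid by box [ 599.3 -127.2  109. ]
  mid by box [ 576.9 -202.5  100. ]
  pred box (580, -116) [294.5 154.7] [319.5 169.2]
  pred box (575, -110) [293.4 156.1] [318.6 170.7]
```

All three views agree: cap at (580,-116), bar at 120.2°, port x at about -1.3° (cover screws and breather line agree). Now the descent: tool shift +39 x, +2.5 y, 108 down, which leaves the TCP at z≈116.5, just above the disc at 113.

Call:
send_rows(motion=[{"tx": 0.039, "ty": 0.0025, "tz": 0.01, "rx": 0, "ry": 0, "rz": 0, "gripper": -1}, {"tx": 0.039, "ty": 0.0025, "tz": 0.03, "rx": 0, "ry": 0, "rz": 0, "gripper": -1}, {"tx": 0, "ty": 0, "tz": 0.05, "rx": 0, "ry": 0, "rz": 0, "gripper": -1}, {"tx": 0, "ty": 0, "tz": 0.05, "rx": 0, "ry": 0, "rz": 0, "gripper": -1}, {"tx": 0, "ty": 0, "tz": 0.04, "rx": 0, "ry": 0, "rz": 0, "gripper": -1}, {"tx": 0, "ty": 0, "tz": 0.02, "rx": 0, "ry": 0, "rz": 0, "gripper": -1}, {"tx": 0, "ty": 0, "tz": 0.01, "rx": 0, "ry": 0, "rz": 0, "gripper": -1}, {"tx": 0, "ty": 0, "tz": 0, "rx": 0, "ry": 0, "rz": 0, "gripper": -1}, {"tx": 0, "ty": 0, "tz": 0, "rx": 0, "ry": 0, "rz": 0, "gripper": -1}])

```text
time_s: 3.68
ee_pos: [580.9, -115.4, 119.7]
ee_rot: [179.9, 0.1, 120.0]
force: [-0.9, 0.0, -0.3]
gripper_width: 91.3
gripper_force: 0.0
```

Run:
```python
from h import *
s=env.state(); print(s["ee_pos"],s["ee_rot"],s["force"])
C=cam("wrist"); cv2.imwrite("pics/w3.png",cv2.convertScaleAbs(C["im"],alpha=2.2,beta=10))
```

```text
[ 580.93967659 -115.36550767  119.7241537 ] [1.79936651e+02 6.48480880e-02 1.19973254e+02] [-0.92193582  0.01146607 -0.30842025]
```

View pics/w3.png

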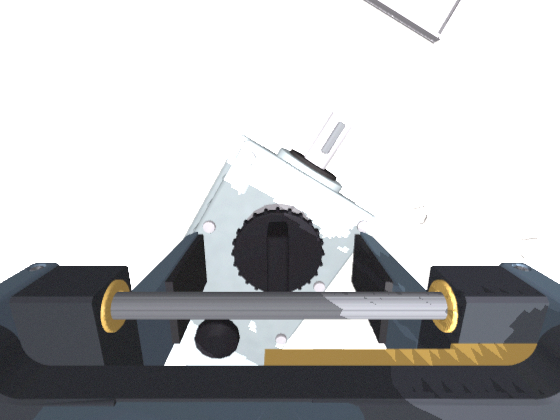

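The bar is centred between the fingers at (278,255). I'll go 3 mm lower and close.

Call:
send_rows(motion=[{"tx": 0, "ty": 0, "tz": 0.006, "rx": 0, "ry": 0, "rz": 0, "gripper": -1}, {"tx": 0, "ty": 0, "tz": 0, "rx": 0, "ry": 0, "rz": 0, "gripper": 1}, {"tx": 0, "ty": 0, "tz": 0, "rx": 0, "ry": 0, "rz": 0, "gripper": 1}, {"tx": 0, "ty": 0, "tz": 0, "rx": 0, "ry": 0, "rz": 0, "gripper": 1}, {"tx": 0, "ty": 0, "tz": 0, "rx": 0, "ry": 0, "rz": 0, "gripper": 1}, {"tx": 0, "ty": 0, "tz": 0, "rx": 0, "ry": 0, "rz": 0, "gripper": 1}, {"tx": 0, "ty": 0, "tz": 0, "rx": 0, "ry": 0, "rz": 0, "gripper": 1}, {"tx": 0, "ty": 0, "tz": 0, "rx": 0, "ry": 0, "rz": 0, "gripper": 1}], grip_force=25)

```text
time_s: 4.72
ee_pos: [580.4, -115.2, 116.0]
ee_rot: [-180.0, 0.0, 120.0]
force: [0.6, -0.1, -0.2]
gripper_width: 23.9
gripper_force: 0.0
```

Call:
send_rows(motion=[{"tx": 0, "ty": 0, "tz": 0, "rx": 0, "ry": 0, "rz": 0, "gripper": 1}, {"tx": 0, "ty": 0, "tz": 0, "rx": 0, "ry": 0, "rz": 0, "gripper": 1}, {"tx": 0, "ty": 0, "tz": 0, "rx": 0, "ry": 0, "rz": 0, "gripper": 1}, {"tx": 0, "ty": 0, "tz": 0, "rx": 0, "ry": 0, "rz": 0, "gripper": 1}], grip_force=25)

```text
time_s: 5.22
ee_pos: [580.4, -115.3, 115.9]
ee_rot: [-180.0, 0.0, 120.0]
force: [0.2, 0.4, -0.1]
gripper_width: 11.8
gripper_force: 25.0
```

Gripped at 11.8 mm, which is the bar's width. Now I turn 58.7° anticlockwise.

Call:
send_rows(motion=[{"tx": 0, "ty": 0, "tz": 0, "rx": 0, "ry": 0, "rz": -0.196, "gripper": 1}, {"tx": 0, "ty": 0, "tz": 0, "rx": 0, "ry": 0, "rz": -0.196, "gripper": 1}, {"tx": 0, "ty": 0, "tz": 0, "rx": 0, "ry": 0, "rz": -0.196, "gripper": 1}, {"tx": 0, "ty": 0, "tz": 0, "rx": 0, "ry": 0, "rz": -0.196, "gripper": 1}, {"tx": 0, "ty": 0, "tz": 0, "rx": 0, "ry": 0, "rz": -0.196, "gripper": 1}, {"tx": 0, "ty": 0, "tz": 0, "rx": 0, "ry": 0, "rz": -0.196, "gripper": 1}, {"tx": 0, "ty": 0, "tz": 0, "rx": 0, "ry": 0, "rz": -0.196, "gripper": 1}, {"tx": 0, "ty": 0, "tz": 0, "rx": 0, "ry": 0, "rz": -0.196, "gripper": 1}, {"tx": 0, "ty": 0, "tz": 0, "rx": 0, "ry": 0, "rz": -0.196, "gripper": 1}, {"tx": 0, "ty": 0, "tz": 0, "rx": 0, "ry": 0, "rz": -0.196, "gripper": 1}, {"tx": 0, "ty": 0, "tz": 0, "rx": 0, "ry": 0, "rz": 0, "gripper": 1}, {"tx": 0, "ty": 0, "tz": 0, "rx": 0, "ry": 0, "rz": 0, "gripper": 1}])

```text
time_s: 6.72
ee_pos: [580.5, -115.2, 115.9]
ee_rot: [-180.0, 0.0, 178.7]
force: [0.1, 0.4, -0.3]
gripper_width: 11.7
gripper_force: 25.0
```

Run:
```python
from h import *
s=env.state(); print(s["ee_pos"],s["ee_rot"],s["force"],s["torque"],s["gripper_width"])
C=cam("wrist"); cv2.imwrite("pics/w4.png",cv2.convertScaleAbs(C["im"],alpha=2.2,beta=10))
```

```text
[ 580.45343173 -115.22799501  115.92398726] [-1.79996414e+02  4.36659756e-03  1.78690778e+02] [ 0.09827699  0.43568753 -0.27602466] [ 0.09473123 -0.10605882 -0.06479853] 11.672419094366596
```

View pics/w4.png

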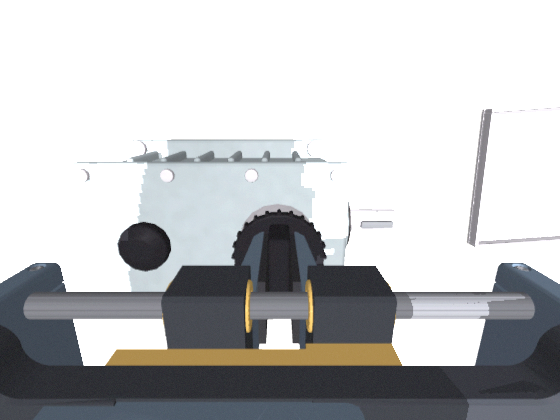

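The cap turned with the gripper: its bar (280,245) now lies square across the cover. Next is a slow lift.

Call:
send_rows(motion=[{"tx": 0, "ty": 0, "tz": -0.008, "rx": 0, "ry": 0, "rz": 0, "gripper": 1}, {"tx": 0, "ty": 0, "tz": -0.01, "rx": 0, "ry": 0, "rz": 0, "gripper": 1}, {"tx": 0, "ty": 0, "tz": -0.01, "rx": 0, "ry": 0, "rz": 0, "gripper": 1}, {"tx": 0, "ty": 0, "tz": -0.012, "rx": 0, "ry": 0, "rz": 0, "gripper": 1}, {"tx": 0, "ty": 0, "tz": -0.02, "rx": 0, "ry": 0, "rz": 0, "gripper": 1}, {"tx": 0, "ty": 0, "tz": -0.02, "rx": 0, "ry": 0, "rz": 0, "gripper": 1}, {"tx": 0, "ty": 0, "tz": 0, "rx": 0, "ry": 0, "rz": 0, "gripper": 1}, {"tx": 0, "ty": 0, "tz": 0, "rx": 0, "ry": 0, "rz": 0, "gripper": 1}])

```text
time_s: 7.78
ee_pos: [580.3, -115.2, 155.9]
ee_rot: [-180.0, -0.0, 178.8]
force: [0.4, 0.4, -1.0]
gripper_width: 12.1
gripper_force: 25.0
```

Run:
```python
from h import *
C=cam("side"); s=cam("scene")
g=lambda x:cv2.convertScaleAbs(cv2.resize(x,(390,390),interpolation=cv2.INTER_CUBIC),alpha=1.8,beta=10)
cv2.imwrite("pics/lift.png",np.hstack([g(C["im"][90:220,210:340]),g(s["im"][90:220,250:380])]))
S=env.state();print(S["ee_pos"],S["gripper_width"],S["force"]); plan([548,158,160],180,8)
```

```text
[ 580.10847927 -115.17272423  155.51162225] 12.164263283489502 [-1.18275976 -0.43931089 -1.42638937]
[0.0095, 0.0681, -0.0011] rz -0.0051
[0.0093, 0.0681, -0.0011] rz -0.0051
[0.0091, 0.0682, -0.0011] rz -0.0051
[0.0089, 0.0682, -0.0011] rz -0.0051
[0.0088, 0.0682, -0.0011] rz -0.0051
[0.0086, 0.0682, -0.0011] rz -0.0051
[0.0084, 0.0682, -0.0011] rz -0.0051
[0.0082, 0.0683, -0.0011] rz -0.0051
```

View pics/lift.png

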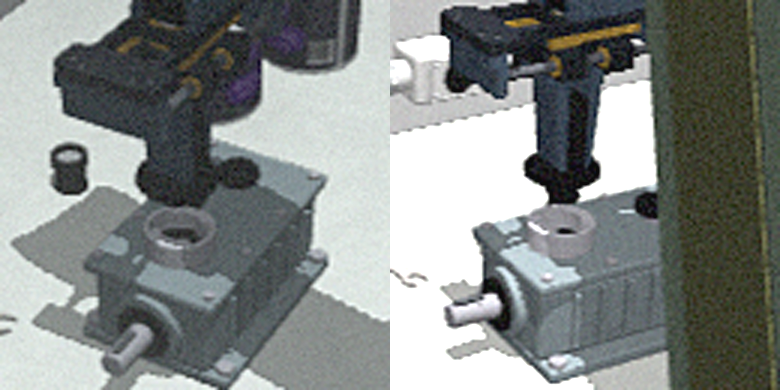

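The cap is lifted clear and hangs upright, with the collar open below it. Next I carry it over the tray.

Call:
send_rows(motion=[{"tx": 0.009, "ty": 0.03, "tz": -0.002, "rx": 0, "ry": 0, "rz": 0, "gripper": 1}, {"tx": 0.009, "ty": 0.068, "tz": -0.002, "rx": 0, "ry": 0, "rz": 0, "gripper": 1}, {"tx": 0.009, "ty": 0.08, "tz": 0, "rx": 0, "ry": 0, "rz": 0, "gripper": 1}, {"tx": 0.009, "ty": 0.08, "tz": 0, "rx": 0, "ry": 0, "rz": 0, "gripper": 1}, {"tx": 0.009, "ty": 0.08, "tz": 0, "rx": 0, "ry": 0, "rz": 0, "gripper": 1}, {"tx": 0.009, "ty": 0.08, "tz": 0, "rx": 0, "ry": 0, "rz": 0, "gripper": 1}, {"tx": 0.009, "ty": 0.068, "tz": 0.01, "rx": 0, "ry": 0, "rz": 0, "gripper": 1}, {"tx": 0.007, "ty": 0.06, "tz": 0.03, "rx": 0, "ry": 0, "rz": 0, "gripper": 1}, {"tx": 0, "ty": 0, "tz": 0.06, "rx": 0, "ry": 0, "rz": 0, "gripper": 1}, {"tx": 0, "ty": 0, "tz": 0.06, "rx": 0, "ry": 0, "rz": 0, "gripper": 1}, {"tx": 0, "ty": 0, "tz": 0, "rx": 0, "ry": 0, "rz": 0, "gripper": 1}, {"tx": 0, "ty": 0, "tz": 0, "rx": 0, "ry": 0, "rz": 0, "gripper": 1}])

```text
time_s: 9.38
ee_pos: [551.8, 159.0, 79.0]
ee_rot: [180.0, 0.1, 178.8]
force: [0.1, -0.1, -1.3]
gripper_width: 11.7
gripper_force: 25.0
```

Run:
```python
from h import *
S=env.state();print(S["ee_pos"],S["ee_rot"],S["gripper_width"],S["force"])
C=cam("side"); cv2.imwrite("pics/tray.png",cv2.convertScaleAbs(cv2.resize(C["im"][180:340,130:310],(675,600),interpolation=cv2.INTER_CUBIC),alpha=1.8,beta=10))
```

```text
[551.75780409 158.97127789  78.95235504] [1.79971896e+02 8.60770907e-02 1.78782798e+02] 11.707544629962175 [ 0.10403064 -0.1035156  -1.31795398]
```

View pics/tray.png

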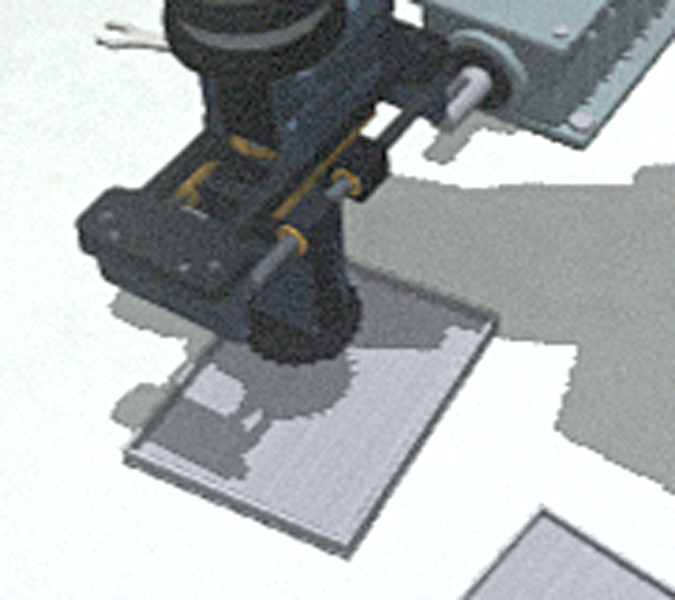

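The cap hangs over the middle of the larger tray. I'll lower it 50 mm, slowing at the end.

Call:
send_rows(motion=[{"tx": 0, "ty": 0, "tz": 0.03, "rx": 0, "ry": 0, "rz": 0, "gripper": 1}, {"tx": 0, "ty": 0, "tz": 0.03, "rx": 0, "ry": 0, "rz": 0, "gripper": 1}, {"tx": 0, "ty": 0, "tz": 0.02, "rx": 0, "ry": 0, "rz": 0, "gripper": 1}, {"tx": 0, "ty": 0, "tz": 0.01, "rx": 0, "ry": 0, "rz": 0, "gripper": 1}, {"tx": 0, "ty": 0, "tz": 0.006, "rx": 0, "ry": 0, "rz": 0, "gripper": 1}, {"tx": 0, "ty": 0, "tz": 0.003, "rx": 0, "ry": 0, "rz": 0, "gripper": 1}, {"tx": 0, "ty": 0, "tz": 0, "rx": 0, "ry": 0, "rz": 0, "gripper": 1}, {"tx": 0, "ty": 0, "tz": 0, "rx": 0, "ry": 0, "rz": 0, "gripper": 1}])

```text
time_s: 10.42
ee_pos: [551.5, 158.5, 28.7]
ee_rot: [180.0, 0.0, 178.8]
force: [0.5, -0.2, -1.3]
gripper_width: 12.3
gripper_force: 25.0
```

Call:
send_rows(motion=[{"tx": 0, "ty": 0, "tz": 0.001, "rx": 0, "ry": 0, "rz": 0, "gripper": 1}, {"tx": 0, "ty": 0, "tz": 0.001, "rx": 0, "ry": 0, "rz": 0, "gripper": 1}, {"tx": 0, "ty": 0, "tz": 0, "rx": 0, "ry": 0, "rz": 0, "gripper": 1}, {"tx": 0, "ty": 0, "tz": 0, "rx": 0, "ry": 0, "rz": 0, "gripper": 1}])

```text
time_s: 10.92
ee_pos: [551.4, 158.5, 27.9]
ee_rot: [180.0, 0.0, 178.8]
force: [-1.1, -0.5, 5.2]
gripper_width: 11.7
gripper_force: 25.0
```

Contact with the floor at the expected height (5 N). I'll release and rise straight up.

Call:
send_rows(motion=[{"tx": 0, "ty": 0, "tz": 0, "rx": 0, "ry": 0, "rz": 0, "gripper": -0.2}, {"tx": 0, "ty": 0, "tz": 0, "rx": 0, "ry": 0, "rz": 0, "gripper": -0.2}, {"tx": 0, "ty": 0, "tz": 0, "rx": 0, "ry": 0, "rz": 0, "gripper": -0.2}, {"tx": 0, "ty": 0, "tz": 0, "rx": 0, "ry": 0, "rz": 0, "gripper": -0.2}, {"tx": 0, "ty": 0, "tz": 0, "rx": 0, "ry": 0, "rz": 0, "gripper": -0.2}, {"tx": 0, "ty": 0, "tz": -0.02, "rx": 0, "ry": 0, "rz": 0, "gripper": -0.2}, {"tx": 0, "ty": 0, "tz": -0.05, "rx": 0, "ry": 0, "rz": 0, "gripper": -0.2}, {"tx": 0, "ty": 0, "tz": -0.08, "rx": 0, "ry": 0, "rz": 0, "gripper": -0.2}, {"tx": 0, "ty": 0, "tz": -0.08, "rx": 0, "ry": 0, "rz": 0, "gripper": -0.2}, {"tx": 0, "ty": 0, "tz": -0.08, "rx": 0, "ry": 0, "rz": 0, "gripper": -0.2}, {"tx": 0, "ty": 0, "tz": 0, "rx": 0, "ry": 0, "rz": 0, "gripper": -0.2}, {"tx": 0, "ty": 0, "tz": 0, "rx": 0, "ry": 0, "rz": 0, "gripper": -0.2}])

```text
time_s: 12.42
ee_pos: [550.8, 158.3, 182.3]
ee_rot: [-180.0, -0.0, 178.8]
force: [-0.5, -0.2, -1.0]
gripper_width: 54.9
gripper_force: 0.0
```

Run:
```python
from h import *
S=env.state();print(S["ee_pos"],S["gripper_width"],S["force"])
a=cam("side")["im"][210:340,130:310]; b=cam("wrist")["im"]
cv2.imwrite("pics/end.png",np.hstack([cv2.convertScaleAbs(cv2.resize(a,(400,300)),alpha=1.8),cv2.convertScaleAbs(cv2.resize(b,(400,300)),alpha=1.2)]))
```

```text
[550.76556365 158.30807903 182.27571342] 54.93817081876654 [-0.49477766 -0.23598176 -0.97276916]
```

View pics/end.png

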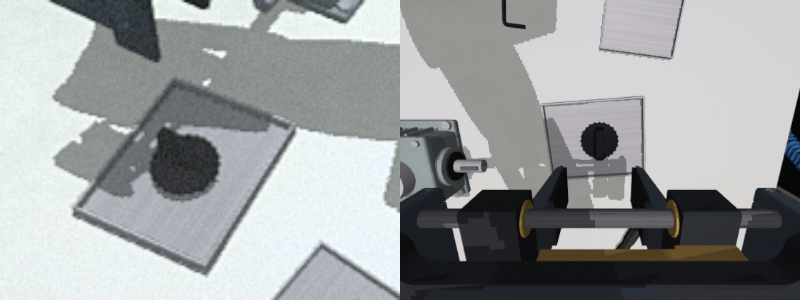

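The cap stands upright, bar up, in the middle of the larger tray, and the gripper is clear of it.

```bash
python3 -c "
from h import *
print(env.job_done())"
```

```text
the job is handed in; nothing more can be done
None
```

The fill cap was turned free, lifted off and stood bar-up in the middle of the larger tray, and the job was handed in at about 12.5 s with no verdict returned; I viewed 11 pictures, one over the limit of 10.

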